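# Start the filtration line from its switch boxes

### The job

Start up the vacuum filtration line from the four stay-put push buttons on the grey mat: with the fingertips press the yellow button (power) all the way in, then the blue one (valve), then the green one (pump), lightly, and lift off each so that it stays down. Leave the red button (vent) out. Do not grip, lift, tip or shove the switch boxes, and leave the other things on the bench where they are.

Things in the scene. Friction and masses are not known exactly. Their poses are not given: they have to be found in the camera images.
- mat: thin grey mat, 200 (x) x 400 (y) x 3 mm, fixed to the worktop; origin: centre of its underside. The four switch boxes stand on it in a rough row along its y, about one tenth of a metre apart, in any order, and a marker and a memory stick lie along its front (-x) edge
- yellow_box: loose switch box with the yellow button: white plastic box 66 x 66 mm, top face 37 mm above its underside, on the mat, about 0.45 kg; origin: centre of its underside, z up. A round dark bezel 46 mm across stands 5 mm above the top face round the button
- yellow_top (a point): centre of the top face of the yellow round push button (36 mm across); when out it stands 56 mm above the box's underside (59 mm above the worktop); it sinks 8 mm straight down when pressed and this point moves with it
- yellow_button (a joint): travel of the yellow button: 0 = out, 0.008 m = fully in. No return spring: it moves against about 3 N of friction, then meets a hard stop, and stays where it is left
- blue_box: loose switch box with the blue button: white plastic box 66 x 66 mm, top face 37 mm above its underside, on the mat, about 0.45 kg; origin: centre of its underside, z up. A round dark bezel 46 mm across stands 5 mm above the top face round the button
- blue_top (a point): centre of the top face of the blue round push button (36 mm across); when out it stands 56 mm above the box's underside (59 mm above the worktop); it sinks 8 mm straight down when pressed and this point moves with it
- blue_button (a joint): travel of the blue button: 0 = out, 0.008 m = fully in. No return spring: it moves against about 3 N of friction, then meets a hard stop, and stays where it is left
- green_box: loose switch box with the green button: white plastic box 66 x 66 mm, top face 37 mm above its underside, on the mat, about 0.45 kg; origin: centre of its underside, z up. A round dark bezel 46 mm across stands 5 mm above the top face round the button
- green_top (a point): centre of the top face of the green round push button (36 mm across); when out it stands 56 mm above the box's underside (59 mm above the worktop); it sinks 8 mm straight down when pressed and this point moves with it
- green_button (a joint): travel of the green button: 0 = out, 0.008 m = fully in. No return spring: it moves against about 3 N of friction, then meets a hard stop, and stays where it is left
- red_box: loose switch box with the red button: white plastic box 66 x 66 mm, top face 37 mm above its underside, on the mat, about 0.45 kg; origin: centre of its underside, z up. A round dark bezel 46 mm across stands 5 mm above the top face round the button
- red_top (a point): centre of the top face of the red round push button (36 mm across); when out it stands 56 mm above the box's underside (59 mm above the worktop); it sinks 8 mm straight down when pressed and this point moves with it
- red_button (a joint): travel of the red button: 0 = out, 0.008 m = fully in. No return spring: it moves against about 3 N of friction, then meets a hard stop, and stays where it is left
- red_marker: white marker with red cap, 135 mm long, 15 mm thick, lying along the mat's front edge; bystander; origin: centre of its underside
- usb_stick: white memory stick 54 x 19 x 9 mm lying on the mat's front edge; bystander; origin: centre of its underside
- tip_box: pipette tip box with cream lid, 106 x 143 x 76 mm, on the worktop to the right; bystander; origin: centre of its underside
- tape_roll: roll of label tape, 84 mm across, 19 mm high, on the worktop behind the mat; bystander; origin: centre of its underside
- petri1: reddish petri dish, 89 mm across, 15 mm high, on the worktop to the left; bystander; origin: centre of its underside
There are look-alikes about, which are no part of the job. Leave any orange or purple look-alike of the yellow_box alone.

How it is judged (in metres and radians):
On the way, in this order (a step that is already met when the one before it is completed fails the run):
1. the yellow button is in (at least 6 of 8 mm) and the fingers are off its box (value of joint yellow_button above 0.006 m and contact force between the fingers and yellow_box below 0.1 N), for 0.1 s.
2. the blue button is in (at least 6 of 8 mm) and the fingers are off its box (value of joint blue_button above 0.006 m and contact force between the fingers and blue_box below 0.1 N), for 0.1 s.
3. the green button is in (at least 6 of 8 mm) and the fingers are off its box (value of joint green_button above 0.006 m and contact force between the fingers and green_box below 0.1 N), for 0.1 s.
At the end, for the whole second after the job is handed in: the yellow, blue and green buttons stay in by at least 6 of their 8 mm and the red one is out (under 2.5 mm); all four boxes stand upright and at rest within 15 mm of where they were, and the marker, memory stick, tip box, tape roll and petri dish are within 15 mm of where they were (value of joint each of yellow_button, blue_button, green_button above 0.006 m and value of joint red_button below 0.0025 m and distance of each of yellow_box, blue_box, green_box, red_box, red_marker, usb_stick, tip_box, tape_roll, petri1 from where it was at the start of the episode below 0.015 m and angle between each of yellow_box, blue_box, green_box, red_box's own z axis and vertical below 0.05 rad and linear speed of each of yellow_box, blue_box, green_box, red_box below 0.01 m/s); the robot touches nothing.
It fails at once if a button is pressed out of turn (blue before yellow is in, green before blue is in) ((value of joint blue_button above 0.0025 m and value of joint yellow_button below 0.006 m) or (value of joint green_button above 0.0025 m and value of joint blue_button below 0.006 m)).
It fails at once if the red button is pressed (more than 2.5 mm) (value of joint red_button above 0.0025 m).
It fails at once if a switch box or its button is pressed harder than 25 N (contact force between any of the fingers, the arm and yellow_box above 25 N or contact force between any of the fingers, the arm and blue_box above 25 N or contact force between any of the fingers, the arm and green_box above 25 N or contact force between any of the fingers, the arm and red_box above 25 N).
It fails at once if a switch box is lifted over 10 mm, shoved or carried over 15 mm, or tipped over 0.2 rad (height (world z) of any of yellow_box, blue_box, green_box, red_box above 0.013 m or distance of any of yellow_box, blue_box, green_box, red_box from where it was at the start of the episode above 0.015 m or angle between any of yellow_box, blue_box, green_box, red_box's own z axis and vertical above 0.2 rad).
It fails at once if the marker, memory stick, tip box, tape roll or petri dish is moved more than 15 mm (distance of any of red_marker, usb_stick, tip_box, tape_roll, petri1 from where it was at the start of the episode above 0.015 m).
It also fails if it takes over 42 s, if anything falls off the work surface, if the arm or the gripper's body presses on something with over 40 N, if the wrist force passes 120 N, or if a joint passes its speed limit or range.

### The arm

A 6-joint arm with a two-finger parallel gripper is mounted at the origin on a cart in front of the work surface, level with it; the furniture and walls round the work are solid. World frame = base frame: x ahead of the robot, y to its left, z up, the work surface at z = 0. Lengths are in mm, angles in rad, forces in N, time in s.
With the tool pointing down it reaches from about 325 to 775 mm from the base axis. Payload 5.5 kg.
Tool frame: the origin (TCP) lies at the very end of the fingers, on their centre line; the grasp point (between the pads) lies hold_point_z behind it (hold_point_z is the distance from the TCP to the grasp point, in mm); z points along the fingers, y is the line along which they close (so a half turn about z gives the same grasp; the last joint's range is limited). The gripper opens to 88 mm and grips with 3 to 60 N. Pads are 20 mm wide; open, the fingers measure 115 mm over their backs; the gripper's body (75 mm by 178 mm) begins 61 mm behind the grasp point.
Start: joints at [-1.191, 0.091, 1.231, -0, 1.82, -0.057], TCP at [253.827, -543.68, 222.631] pointing down, gripper open.
Joint ranges: [-2.87, 2.87], [-0.86, 2.18], [0.17, 2.46], [-1.51, 4.65], [0.06, 2.69], [-2.65, 2.65]. Speed limits (rad/s): [2.57, 2.57, 3.01, 3.14, 3.14, 3.14].

### API

Orientations are given as a unit quaternion [x, y, z, w].
In Python, from station import * gives the robot as it stands.
- The arm moves only by the tool carry_out, never from a script. Its arguments are lists of equal length, an entry for each row: "delta_rot": the turn, a rotation vector about the tool's x, y, z in rad, a list of three; "offset": the shift along the tool's x, y, z in cm, a list of three; "fingers": the finger opening in cm, from 0 to 8.78. In form: {"delta_rot": [[wx, wy, wz], ...], "offset": [[x, y, z], ...], "fingers": [fingers, ...]}. A call has 1 to 20 rows; each row is the pose to reach, as a shift and turn from the pose commanded when the call began, along the tool's axes at that moment; what a row does not reach only later rows make up. A row lasts 1/10 s, in which the tool goes at most 50 mm and 8.59 degrees, less where a joint would pass 70% of its speed; a pose out of reach is approached as far as the arm can. A call with a gripper value outside its range is refused whole. The fingers move at their own pace and stop on an object; the grip force is fixed at half the most. Time passes only in rows, so rows that repeat a pose let the fingers close. It gives the time, the measured TCP pose, the force, the opening and the grip force at its end, in the units of the state.
- state(): the state, without advancing time (a new reading comes with each control period).
- read_camera(name): name is "side" or "top" or "wrist"; returns a dict with "frame" (384x512x3 uint8, red, green, blue), "camera_matrix" (3x3 intrinsics, pixels), "xyz" and "attitude" of the camera in the world. Camera axes: x right, y up, looking along -z (the intrinsics and any distortion apply to the point x, -y, -z); pixel columns grow to the right and rows downward; lengths in mm; the calibration is good to about 2 mm. The wrist camera is an equidistant fisheye: a pixel r from the principal point sees the ray r / f radians off the axis. A picture is of the moment at which its call begins. There is no depth.
- close_job(): hands the job in; it is judged then, once.
The state is a dict: "time_s": time; "joint_positions": joint angles; "joint_velocities": joint speeds; "joint_torque": joint torques, N m; "tool_pos": TCP position; "eef_rot": TCP orientation; "ft_force": force on the tool from outside, world axes, zero at the start; "ft_torque": the same for the moment, N m; "finger_gap": opening from 0.0 (shut) to 1.0 (fully open); "grasp_force": force on a finger pad.
Only numpy, scipy, OpenCV 4.12 (cv2) and the standard library are available. Lean on these libraries where they do the work, as an engineer would, in place of code of your own. Each camera call takes 0.05 s, during which the arm holds its last target. There are 200 camera calls.

## Working session

There is one attempt and no reset: what is moved stays moved. The work goes in short steps, Python scripts to look and compute and a tool call to move; the robot and the scene stay as the last step left them, time stands still between calls to the robot, and variables do not carry over. Pictures are saved under pics/ and viewed, at most 10 in all, crops included, and the job is handed in when it is done.

Besides the shell and the picture viewer there is one more tool, called after ">>>" as name(argument=value, ...) on one line, values as JSON. carry_out: Moves the arm, as the interface text tells. Its arguments: {"type":"object","properties":{"delta_rot":{"type":"array"},"offset":{"type":"array"},"fingers":{"type":"array"}},"required":["delta_rot","offset","fingers"]}

```bash
mkdir -p pics; cat > h.py <<'E'
from station import *
import numpy as np, cv2
from scipy.spatial.transform import Rotation as R
def ray(c,u,v,fish=False):
    K=np.array(c["camera_matrix"]); x=(u-K[0,2])/K[0,0]; y=(v-K[1,2])/K[1,1]
    if fish:
        t=np.hypot(x,y); s=np.sin(t)/max(t,1e-9); d=np.array([x*s,-y*s,-np.cos(t)])
    else: d=np.array([x,-y,-1.])
    a=np.array(c["attitude"]); M=R.from_quat(a).as_matrix() if a.size==4 else a
    return np.array(c["xyz"]),M@d
def hit(c,u,v,z,fish=False):
    o,d=ray(c,u,v,fish); return o+d*(z-o[2])/d[2]
E
python3 - <<'E'
from h import *
for n in("top","side"):
    c=read_camera(n); cv2.imwrite(f"pics/{n}0.png",c["frame"][:,:,::-1]); np.save(n+"0.npy",c,allow_pickle=True)
    print(n,c["camera_matrix"],c["xyz"],c["attitude"])
print(state())
E
```

```text
top [[434.12949061   0.         247.7278106 ]
 [  0.         434.12949061 189.77465269]
 [  0.           0.           1.        ]] [ 370.52775056  -28.3580507  1429.17061467] [-0.04279337  0.05362157  0.70877564 -0.70209013]
side [[373.07418122   0.         258.3373686 ]
 [  0.         373.07418122 199.89878932]
 [  0.           0.           1.        ]] [ 244.25774848  697.71946558 1016.04678397] [-0.07795818  0.33557659  0.91891303 -0.19211903]
{'time_s': 0.1, 'joint_positions': array([-1.19069091e+00,  9.17878868e-02,  1.23173658e+00, -1.75131149e-05,
        1.81974793e+00, -5.67114689e-02]), 'joint_velocities': array([-9.35307342e-04, -1.72177361e-03, -2.47086213e-03,  4.76609309e-05,
       -1.11753410e-03, -1.37329852e-03]), 'joint_torque': array([ 1.82140819e-03, -4.47855020e+01, -4.07570779e+01,  6.98457775e-02,
        2.83988990e-02, -1.27816274e-04]), 'tool_pos': array([ 253.7317401 , -543.44399901,  221.63364639]), 'eef_rot': array([ 9.76243660e-01,  2.16673973e-01, -1.43591455e-04, -8.27549882e-04]), 'ft_force': array([-0.2114991 ,  0.87140349, -0.20897359]), 'ft_torque': array([-0.01993693,  0.00290256,  0.02466594]), 'grasp_force': 0.0, 'finger_gap': 1.0000981076026643}
```

View pics/top0.png

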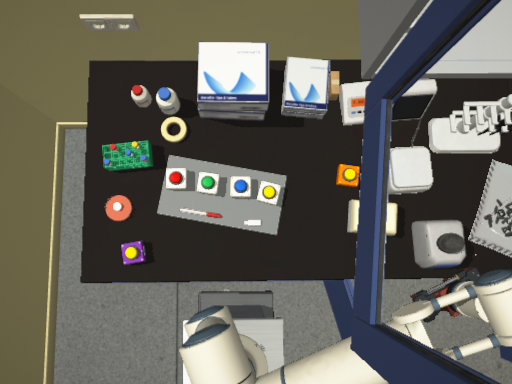

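View pics/side0.png

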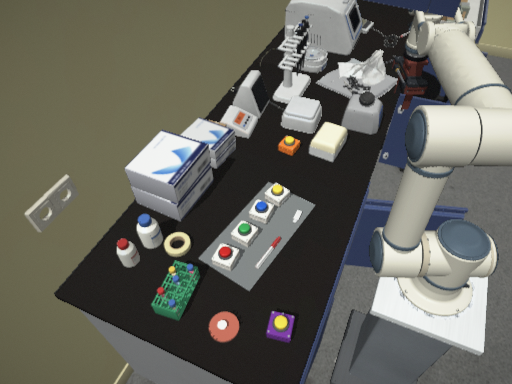

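The top view shows red (176,178), green (208,183), blue (241,186) and yellow (269,192) on white boxes on the mat. The look-alikes are an orange box at (348,174) and a purple box at (132,252), both off the mat. The yellow one I want is the white box at (269,192). I'll confirm it in a crop and locate all four.

```bash
python3 - <<'E'
from h import *
seeds={"top":dict(red=(176,178),green=(208,183),blue=(241,186),yellow=(269,192)),"side":dict(red=(225,253),green=(244,230),blue=(261,207),yellow=(277,188))}
P={}
for n in seeds:
    c=np.load(n+"0.npy",allow_pickle=True).item(); f=c["frame"]; hsv=cv2.cvtColor(f,cv2.COLOR_RGB2HSV)
    for k,(u,v) in seeds[n].items():
        w=hsv[v-11:v+12,u-11:u+12].astype(int); h0=np.median(hsv[v-1:v+2,u-1:u+2,0])
        dh=abs(w[...,0]-h0); dh=np.minimum(dh,180-dh)
        m=((dh<10)&(w[...,1]>130)&(w[...,2]>90)).astype(np.uint8)
        l=cv2.connectedComponents(m)[1]; m=l==l[11,11]
        y,x=np.nonzero(m); uu,vv=u-11+x.mean(),v-11+y.mean()
        # top face z=59; side walls visible pull the centroid slightly
        print(n,k,m.sum(),(round(uu,1),round(vv,1)),hit(c,uu,vv,57).round(1))
c=np.load("top0.npy",allow_pickle=True).item()["frame"]
a=cv2.resize(c[150:245,150:300],None,fx=5,fy=5,interpolation=cv2.INTER_CUBIC)
cv2.imwrite("pics/crop.png",a[:,:,::-1])
p=state(); Rm=R.from_quat(p["eef_rot"]).as_matrix(); print(Rm.round(3))
E
```

```text
top red 103 (np.float64(175.1), np.float64(177.1)) [601.6 181.4  57. ]
top green 96 (np.float64(207.2), np.float64(181.7)) [585.9  78.6  57. ]
top blue 100 (np.float64(240.1), np.float64(185.4)) [573.2 -26.2  57. ]
top yellow 106 (np.float64(269.0), np.float64(191.6)) [ 552.5 -118.2   57. ]
side red 101 (np.float64(224.7), np.float64(251.6)) [597.1 187.1  57. ]
side green 79 (np.float64(244.0), np.float64(228.0)) [581.   84.5  57. ]
side blue 79 (np.float64(261.0), np.float64(205.9)) [567.9 -19.7  57. ]
side yellow 73 (np.float64(277.1), np.float64(189.0)) [ 547.  -110.7   57. ]
[[ 0.906  0.423 -0.001]
 [ 0.423 -0.906  0.002]
 [ 0.    -0.002 -1.   ]]
```

View pics/crop.png

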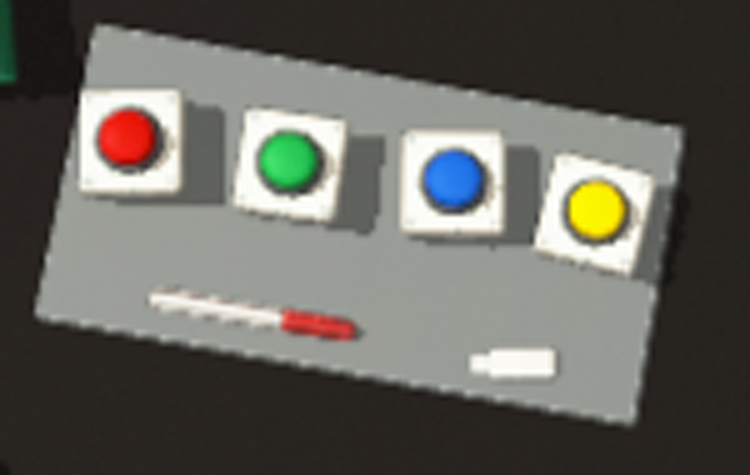

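The crop confirms it: yellow is on a white box at crop (597,210), with blue (453,180), green (289,160) and red (128,137). The blue frame in the top view could be an obstacle, so I'll check it and compute the first move.

```bash
python3 - <<'E'
from h import *
c=np.load("top0.npy",allow_pickle=True).item()["frame"]; w=read_camera("wrist"); np.save("w0.npy",w,allow_pickle=True)
a=cv2.resize(c[:,170:],(712,800)[:1]+(800,)) if 0 else cv2.resize(c[180:384,172:512],None,fx=1.6,fy=1.6,interpolation=cv2.INTER_CUBIC)
b=cv2.resize(w["frame"],None,fx=.6,fy=.6)
o=np.zeros((a.shape[0]+b.shape[0],a.shape[1],3),np.uint8); o[:a.shape[0]]=a; o[a.shape[0]:,:b.shape[1]]=b
cv2.imwrite("pics/frame.png",o[:600,:,::-1])
print(w["xyz"],w["attitude"],w["camera_matrix"])
s=state(); M=R.from_quat(s["eef_rot"]).as_matrix()
print(M.T@(np.array([552.5,-118,222])-s["tool_pos"]))
E
```

```text
[ 326.48424055 -509.11199854  383.82089912] [-0.12384765  0.07962558 -0.53109789  0.83441989] [[297.31863964   0.         254.05365755]
 [  0.         297.31863964 200.28114678]
 [  0.           0.           1.        ]]
[ 4.50684708e+02 -2.59107926e+02  2.05933684e-01]
```

View pics/frame.png

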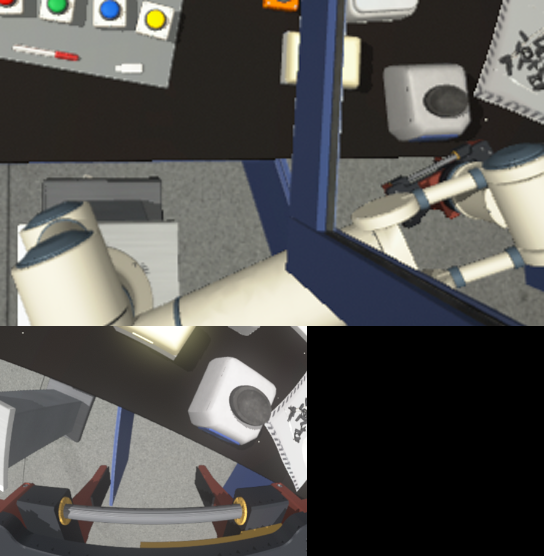

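The blue beam is overhead and the arm already passes beneath it, with the forearm leaving its area during this move. I'll go above yellow with closed fingers.

>>> carry_out(delta_rot=[[0,0,0],[0,0,0],[0,0,0],[0,0,0],[0,0,0],[0,0,0],[0,0,0],[0,0,0],[0,0,0],[0,0,0],[0,0,0],[0,0,0],[0,0,0],[0,0,0],[0,0,0],[0,0,0],[0,0,0],[0,0,0],[0,0,0],[0,0,0]], offset=[[3,-1.7,0],[6,-3.5,0],[9,-5.2,0],[12,-6.9,0],[15,-8.6,0],[18,-10.4,0],[21,-12.1,0],[24,-13.8,0],[27,-15.5,0],[30,-17.3,0],[33,-19,0],[36,-20.7,0],[39,-22.5,0],[42,-24.2,0],[45,-25.9,0],[45,-25.9,2],[45,-25.9,4.5],[45,-25.9,7],[45,-25.9,9],[45,-25.9,9]], fingers=[0,0,0,0,0,0,0,0,0,0,0,0,0,0,0,0,0,0,0,0])

```text
time_s: 2.15
tool_pos: [550.1, -118.1, 128.5]
eef_rot: [0.976, 0.217, -0.003, -0.002]
ft_force: [-0.3, -0.5, 0.1]
finger_gap: 0.009
grasp_force: 0.0
```

```bash
python3 - <<'E'
from h import *
w=read_camera("wrist"); np.save("w1.npy",w,allow_pickle=True); cv2.imwrite("pics/w1.png",w["frame"][:,:,::-1])
s=state(); print(s["tool_pos"],s["ft_force"],s["finger_gap"],s["time_s"])
f=w["frame"]; hsv=cv2.cvtColor(f,cv2.COLOR_RGB2HSV)
for k,(a,b) in dict(red=(172,8),green=(50,80),blue=(100,120),yellow=(25,33)).items():
    h=hsv[...,0]; m=((h>a)|(h<b)) if a>b else ((h>a)&(h<b))
    m=(m&(hsv[...,1]>150)&(hsv[...,2]>90)).astype(np.uint8)
    n,l,st,ce=cv2.connectedComponentsWithStats(m)
    for i in range(1,n):
        if st[i,4]>150: print(k,st[i],ce[i].round(1),hit(w,*ce[i],59,True).round(1))
E
```

```text
[ 551.02412536 -118.30988827  130.8987528 ] [ 0.24919496 -1.31717131 -0.11774994] 0.005452026237131098 2.2
red [  0  28  21  32 586] [ 9.9 43.6] [603.1 175.1  59. ]
red [ 63 165  35  29 380] [ 80.2 179.2] [509.8  37.4  59. ]
green [ 58  65  27  37 430] [69.  87.1] [583.6  77.1  59. ]
blue [ 147  119   38   41 1217] [165.5 139.4] [574.6 -27.6  59. ]
yellow [ 237  188   39   39 1164] [256.1 206.8] [ 554.1 -117.2   59. ]
yellow [474 243  20  25 362] [483.7 255.1] [ 609.5 -373.6   59. ]
```

View pics/w1.png

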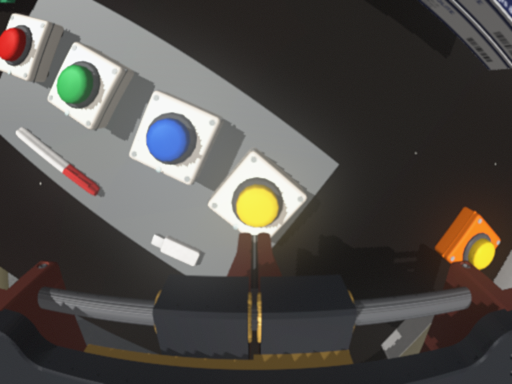

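The wrist view shows the closed tips by yellow at (256,207), with blue at (165,139), green at (69,87) and orange well to the right at (482,252). The wrist and top measurements agree within about 2 mm. I'll descend to just above yellow.

>>> carry_out(delta_rot=[[0,0,0],[0,0,0],[0,0,0],[0,0,0],[0,0,0],[0,0,0]], offset=[[0.2,0,2.5],[0.2,0,4.5],[0.2,0,6],[0.2,0,6.8],[0.2,0,6.8],[0.2,0,6.8]], fingers=[0,0,0,0,0,0])

```text
time_s: 2.8
tool_pos: [554.3, -118.0, 65.8]
eef_rot: [0.976, 0.217, 0.001, 0.0]
ft_force: [0.7, -0.5, 0.2]
finger_gap: 0.004
grasp_force: 0.0
```

>>> carry_out(delta_rot=[[0,0,0],[0,0,0],[0,0,0],[0,0,0],[0,0,0],[0,0,0],[0,0,0],[0,0,0]], offset=[[0,0,0.2],[0,0,0.4],[0,0,0.6],[0,0,0.7],[0,0,0.8],[0,0,0.9],[0,0,0.9],[0,0,0.9]], fingers=[0,0,0,0,0,0,0,0])

```text
time_s: 3.6
tool_pos: [554.1, -117.8, 55.8]
eef_rot: [0.976, 0.217, 0.0, 0.0]
ft_force: [1.9, -0.8, 3.2]
finger_gap: 0.008
grasp_force: 1.4
```

>>> carry_out(delta_rot=[[0,0,0],[0,0,0],[0,0,0],[0,0,0],[0,0,0],[0,0,0],[0,0,0],[0,0,0],[0,0,0]], offset=[[0,0,0.05],[0,0,0.1],[0,0,0.15],[0,0,0.2],[0,0,0.25],[0,0,0.3],[0,0,0.35],[0,0,0.4],[0,0,0.4]], fingers=[0,0,0,0,0,0,0,0,0])

```text
time_s: 4.5
tool_pos: [553.7, -117.8, 51.5]
eef_rot: [0.976, 0.217, -0.0, -0.0]
ft_force: [2.1, -0.6, 3.6]
finger_gap: 0.004
grasp_force: 1.3
```

>>> carry_out(delta_rot=[[0,0,0],[0,0,0],[0,0,0]], offset=[[0,0,0.02],[0,0,0.04],[0,0,0.04]], fingers=[0,0,0])

```text
time_s: 4.8
tool_pos: [553.8, -117.8, 51.4]
eef_rot: [0.976, 0.217, -0.0, -0.0]
ft_force: [1.0, -0.7, 3.9]
finger_gap: 0.006
grasp_force: 2.0
```

>>> carry_out(delta_rot=[[0,0,0],[0,0,0],[0,0,0],[0,0,0]], offset=[[0,0,0.02],[0,0,0.04],[0,0,0.05],[0,0,0.05]], fingers=[0,0,0,0])

```text
time_s: 5.2
tool_pos: [553.8, -117.8, 51.3]
eef_rot: [0.976, 0.217, 0.0, 0.0]
ft_force: [-0.4, 0.0, 5.9]
finger_gap: 0.007
grasp_force: 3.1
```

The force is rising at z≈51.3 with no further travel, so yellow is at its stop. I'll lift off and go to just above blue.

>>> carry_out(delta_rot=[[0,0,0],[0,0,0],[0,0,0],[0,0,0],[0,0,0],[0,0,0],[0,0,0],[0,0,0],[0,0,0],[0,0,0],[0,0,0],[0,0,0]], offset=[[0,0,-0.5],[0,0,-2],[0,0,-4],[0,0,-4],[1.5,-2,-4],[3.5,-4.5,-4],[5,-6.5,-4],[5.7,-7.4,-4],[5.7,-7.4,-4],[5.7,-7.4,-2.5],[5.7,-7.4,-1.3],[5.7,-7.4,-1.3]], fingers=[0,0,0,0,0,0,0,0,0,0,0,0])

```text
time_s: 6.4
tool_pos: [572.3, -27.5, 60.2]
eef_rot: [0.976, 0.216, -0.003, -0.001]
ft_force: [-0.9, -0.1, 0.4]
finger_gap: 0.006
grasp_force: 0.0
```

>>> carry_out(delta_rot=[[0,0,0],[0,0,0],[0,0,0],[0,0,0],[0,0,0],[0,0,0],[0,0,0],[0,0,0]], offset=[[0,0,0.2],[0,0,0.4],[0,0,0.5],[0,0,0.6],[0,0,0.7],[0,0,0.8],[0,0,0.8],[0,0,0.8]], fingers=[0,0,0,0,0,0,0,0])

```text
time_s: 7.2
tool_pos: [574.4, -26.8, 55.9]
eef_rot: [0.976, 0.217, 0.0, 0.0]
ft_force: [-0.6, -1.3, 2.7]
finger_gap: 0.008
grasp_force: 1.4
```

Command is about 55.7. I'll go on 5 mm slowly, to the same end command as for yellow.

>>> carry_out(delta_rot=[[0,0,0],[0,0,0],[0,0,0],[0,0,0],[0,0,0],[0,0,0],[0,0,0],[0,0,0],[0,0,0],[0,0,0],[0,0,0],[0,0,0]], offset=[[0,0,0.05],[0,0,0.1],[0,0,0.15],[0,0,0.2],[0,0,0.25],[0,0,0.3],[0,0,0.35],[0,0,0.4],[0,0,0.43],[0,0,0.46],[0,0,0.48],[0,0,0.48]], fingers=[0,0,0,0,0,0,0,0,0,0,0,0])

```text
time_s: 8.4
tool_pos: [574.3, -26.6, 51.3]
eef_rot: [0.976, 0.217, 0.0, 0.0]
ft_force: [-0.3, -0.9, 4.8]
finger_gap: 0.007
grasp_force: 2.5
```

Blue is in at z 51.3 with the force rising. Next is green, at about (585, 78).

>>> carry_out(delta_rot=[[0,0,0],[0,0,0],[0,0,0],[0,0,0],[0,0,0],[0,0,0],[0,0,0],[0,0,0],[0,0,0],[0,0,0],[0,0,0],[0,0,0],[0,0,0]], offset=[[0,0,-0.5],[0,0,-2],[0,0,-4],[0,0,-4],[1.4,-2.3,-4],[3,-5,-4],[4.4,-7.3,-4],[5.4,-9,-4],[5.4,-9,-4],[5.4,-9,-4],[5.4,-9,-2.5],[5.4,-9,-1.3],[5.4,-9,-1.3]], fingers=[0,0,0,0,0,0,0,0,0,0,0,0,0])

```text
time_s: 9.7
tool_pos: [583.2, 76.8, 60.2]
eef_rot: [0.976, 0.216, -0.003, -0.0]
ft_force: [-0.5, 0.5, -1.3]
finger_gap: 0.006
grasp_force: 0.0
```

>>> carry_out(delta_rot=[[0,0,0],[0,0,0],[0,0,0],[0,0,0],[0,0,0],[0,0,0],[0,0,0],[0,0,0]], offset=[[0,0,0.2],[0,0,0.4],[0,0,0.5],[0,0,0.6],[0,0,0.7],[0,0,0.8],[0,0,0.8],[0,0,0.8]], fingers=[0,0,0,0,0,0,0,0])

```text
time_s: 10.5
tool_pos: [585.2, 77.6, 56.1]
eef_rot: [0.976, 0.217, 0.0, 0.0]
ft_force: [-0.3, -1.9, 2.4]
finger_gap: 0.005
grasp_force: 1.4
```

>>> carry_out(delta_rot=[[0,0,0],[0,0,0],[0,0,0],[0,0,0],[0,0,0],[0,0,0],[0,0,0],[0,0,0],[0,0,0],[0,0,0],[0,0,0],[0,0,0]], offset=[[0,0,0.05],[0,0,0.1],[0,0,0.15],[0,0,0.2],[0,0,0.25],[0,0,0.3],[0,0,0.35],[0,0,0.4],[0,0,0.44],[0,0,0.48],[0,0,0.5],[0,0,0.5]], fingers=[0,0,0,0,0,0,0,0,0,0,0,0])

```text
time_s: 11.7
tool_pos: [585.1, 77.8, 51.3]
eef_rot: [0.976, 0.217, 0.0, 0.0]
ft_force: [0.2, -1.8, 5.1]
finger_gap: 0.008
grasp_force: 2.5
```

Green is in. I'll lift clear and check from above.

>>> carry_out(delta_rot=[[0,0,0],[0,0,0],[0,0,0],[0,0,0],[0,0,0],[0,0,0],[0,0,0],[0,0,0],[0,0,0]], offset=[[0,0,-0.5],[0,0,-2],[0,0,-5],[0,0,-8],[0,0,-11],[-3,0,-13],[-6,2,-13],[-6,2,-13],[-6,2,-13]], fingers=[0,0,0,0,0,0,0,0,0])

```text
time_s: 12.6
tool_pos: [539.0, 34.4, 181.6]
eef_rot: [0.976, 0.216, 0.0, -0.0]
ft_force: [0.7, 0.2, -0.5]
finger_gap: 0.01
grasp_force: 0.0
```

```bash
python3 - <<'E'
from h import *
w=read_camera("wrist"); c=read_camera("side")
a=cv2.resize(c["frame"][150:300,170:350],(540,450),interpolation=cv2.INTER_CUBIC)
b=cv2.resize(w["frame"][:300],(256,150))
o=np.zeros((600,540,3),np.uint8); o[:450]=a; o[450:,:256]=b
cv2.imwrite("pics/end.png",o[:,:,::-1]); cv2.imwrite("pics/wend.png",w["frame"][:,:,::-1])
print(state()["ft_force"])
E
```

```text
[-0.01685232 -0.31699223 -0.7522673 ]
```

View pics/wend.png

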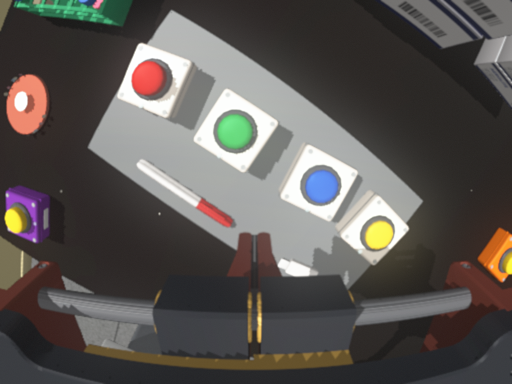

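View pics/end.png

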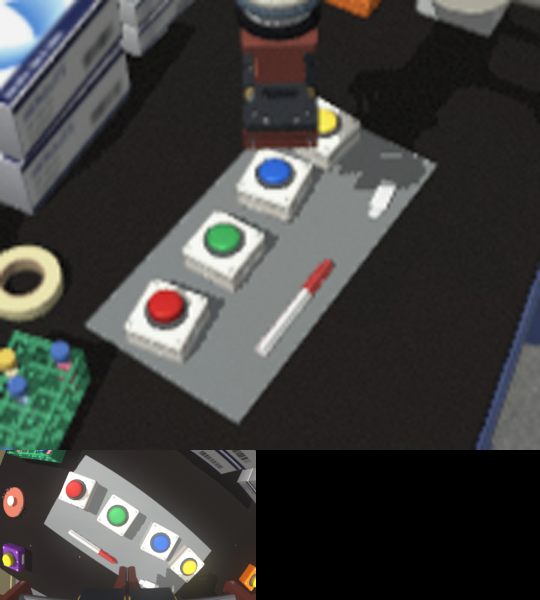

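The wrist view shows yellow (378,235), blue (321,186) and green (235,131) sunk in their bezels. Red (151,78) is still out, and nothing has been moved.

```bash
python3 -c "
from station import *
print(close_job())"
```

```text
the job is handed in; nothing more can be done
None
```

I pressed yellow, blue and green fully in, in that order, and lifted off each; red is still out, nothing else looks moved in the last pictures, and the job is handed in (it returned no verdict).

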